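Take the clamping cap off a flat grinder

ROBOT

A 6-joint arm with a two-finger parallel gripper is mounted at the origin on the work surface. World frame = base frame: x ahead of the robot, y to its left, z up, the work surface at z = 0. Lengths are in m, angles in degrees, forces in N, time in s.
With the tool pointing down it reaches from about 0.325 to 0.775 m from the base axis. Payload 5.5 kg.
Tool frame: the origin (TCP) lies at the centre of the arm's flange, where the gripper is bolted on; the fingertips stand 182 mm ahead of it and the grasp point (between the pads) lies 163 mm ahead of it; z points along the fingers, y is the line along which they close (so a half turn about z gives the same grasp; the last joint's range is limited). The gripper opens to 88 mm and grips with 3 to 60 N. Pads are 20 mm wide; open, the fingers measure 115 mm over their backs; the gripper's body (75 mm by 178 mm) begins 61 mm behind the grasp point.
Start: joints at [-72.634, 5.22, 70.514, -0, 104.267, -3.249], TCP at [0.211, -0.562, 0.405] pointing down, gripper open.
Joint ranges: [-164.24, 164.24], [-49.07, 125.15], [9.68, 141.18], [-86.29, 266.29], [3.28, 154.24], [-151.56, 151.56]. Speed limits (degrees/s): [147.25, 147.25, 172.46, 180, 180, 180].

INTERFACE

Orientations are given as [roll, pitch, yaw] about the fixed x, y, z axes, in that order (R = Rz(yaw) Ry(pitch) Rx(roll)).
In Python, from station import r, optics, jaws gives the robot as it stands (r), with the cameras (optics) and the gripper (jaws). Calls block until the motion is done:
- r.reach(position, orientation): joint-space move of the TCP to a pose.
- r.servo_line(position, rotation=None, speed=0.15): straight line of the TCP; rotation=None keeps the orientation; speed is the mean speed in m/s.
- r.move_joints(angles): joint-space move.
- jaws.let_go() and jaws.grab(squeeze=None): open the fingers fully, or close them until they stop; squeeze is the grip in N (None keeps the last).
- r.wait(seconds).
- r.inverse_kinematics(position, orientation): joint angles nearest the present ones, or None.
- r.sense(): the state.
- optics.snapshot(name): name is "scene" or "top" or "wrist"; returns a dict with "frame" (480x640x3 uint8, red, green, blue), "fx", "fy", "cx", "cy" (pixels), "R" (3x3) and "t" (3): a world point X has camera coordinates R X + t. Camera axes: x right, y down, z forward; pixel columns grow to the right and rows downward; lengths in m; the calibration is good to about 2 mm. A picture is of the moment at which its call begins. There is no depth.
A pose or a line that the arm cannot do raises r.IKError and nothing moves.
- r.hand_in(): hands the job in; it is judged then, once.
The state is a dict: "clock": time; "joints": joint angles; "joint_vel": joint speeds; "joint_torque": joint torques, N m; "tcp_pos": TCP position; "orientation": TCP orientation; "contact_force": force on the tool from outside, world axes, zero at the start; "torque": the same for the moment, N m; "opening": finger opening in m; "gripper_force": force on a finger pad.
Only numpy, scipy, OpenCV 4.12 (cv2) and the standard library are available. Lean on these libraries where they do the work, as an engineer would, in place of code of your own. Each camera call takes 0.05 s, during which the arm holds its last target. There are 200 camera calls.

TASK

The stone of the flat grinder is to be changed. Pull the safety slide all the way back to its end stop, away from the cap, then unscrew the cap in the middle of the stone: nobody knows whether its part-turn thread is left- or right-handed, so try both ways and turn it the way that gives until it stops. Lift the cap straight off and finish while still holding it in the gripper, upright and still, about 10 cm above the stone and touching nothing else; leave the slide back and do not shift the mug, the sharpening stone or the tin.

Things in the scene. Friction and masses are not known exactly. Their poses are not given: they have to be found in the camera images.
- grinder: Flat grinder, fixed: grey housing 200 (x) x 430 (y) x 85 mm high, y = -250 to +180 mm; on it a horizontal round stone 190 mm across, its top 115 mm above the table; white drive cover 110 x 110 mm, 163 mm above the table, centred at y = -178 mm. Origin on the table under the spindle axis (the cap's centre), z up, y along the slide's rail, away from the cap
- rail_end (a point): Inner end, at the top, of the twin-bar steel rail that carries the safety slide over the stone; rail 31 mm wide, its top 138 mm above the table, running from 60 to 176 mm from the spindle axis along the grinder's +y, with a post at its outer end
- cap: Aluminium clamping cap, about 0.3 kg, at the middle of the stone: round bell 80 mm across, 26 mm high, topped by a round ribbed knob 46 mm across, 34 mm high. Unlocked, it turns easily, without rising, to a hard stop about 1.1 rad in its loosening direction, the other way to a hard stop within 0.1 rad. Origin: centre of the underside, on the stone's top; z up, the turning axis
- cap_knob (a point): Centre of the top of the cap's knob, 60 mm above the cap's underside; the knob's round side, 34 mm high, can be gripped from above. The loosening direction (clockwise or anticlockwise) cannot be seen and differs from run to run. Turned over 0.85 rad that way, the cap lifts straight up off the spindle; the hidden engagement is 20 mm high
- cap_fork (a point): Middle of the forked ear on the bell's side, on the cap's +y, 45 mm from the axis, 14 mm above the underside: two prongs reaching out to 54 mm from the axis, 16 mm high. At the start the slide's tongue stands between the prongs and keeps the cap from turning; with the slide back they are free
- lock_slide (a joint): Safety slide, m: 0 = fully in (tongue in the cap's fork), 0.045 = fully back at its end stop; moves along the grinder's +y, starts within 6 mm of 0, rubs with about 2 N and stays where it is left
- slide_top (a point): Centre of the top of the slide's black grip block, 18 mm (x) x 16 mm (y), 32 mm high, standing on a carriage 4 mm thick, 31 x 26 mm, on the rail. The block's top is 174 mm above the table, 75 mm from the cap's axis with the slide fully in, 120 mm with it back. Axes as the grinder's
- mug: White mug, 76 mm across, 85 mm high, near the grinder's far side; origin at the centre of its underside. Leave alone
- stone: Reddish hand sharpening stone 50 x 150 x 25 mm lying on the table in front of the grinder; origin at the centre of its underside. Leave alone
- tin: Round dark tin, 50 mm across, 30 mm high, standing on the housing beside the outer end of the rail; origin at the centre of its underside. Leave alone

How it is judged (in metres and radians):
On the way, in this order (a step that is already met when the one before it is completed fails the run):
1. the safety slide is at its end stop, the cap still on (value of joint lock_slide above 0.041 m and z of cap in the frame of grinder below 0.122 m), for 0.2 s.
2. the cap, still seated, is turned at least 0.75 rad in its loosening direction (angle between the y axis of cap and the y axis of grinder, either way round above 0.75 rad and z of cap in the frame of grinder below 0.122 m), for 0.1 s.
At the end, for the whole second after the job is handed in: Gripper holds the cap (over 2 N), underside 50-200 mm above the stone, within 100 mm of the spindle axis sideways, tilt under 0.3 rad, under 30 mm/s, touching neither grinder nor bystanders; slide within 4 mm of its end stop; bystanders within 30 mm of their starts (z of cap in the frame of grinder between 0.165 and 0.315 m and horizontal distance between cap and grinder below 0.1 m and angle between cap's own z axis and vertical below 0.3 rad and linear speed of cap below 0.03 m/s and contact force between the fingers and cap above 2 N and value of joint lock_slide above 0.041 m and contact force between cap and grinder below 0.1 N and contact force between cap and mug below 0.1 N and contact force between cap and stone below 0.1 N and contact force between cap and tin below 0.1 N and distance of each of mug, stone, tin from where it was at the start of the episode below 0.03 m); the arm keeps its last pose, push and grip.
It fails at once if the mug is shifted or knocked over (distance of mug from where it was at the start of the episode above 0.03 m or angle between mug's own z axis and vertical above 0.4 rad).
It fails at once if the sharpening stone is shifted or knocked over (distance of stone from where it was at the start of the episode above 0.03 m or angle between stone's own z axis and vertical above 0.4 rad).
It fails at once if the tin is shifted or knocked over (distance of tin from where it was at the start of the episode above 0.03 m or angle between tin's own z axis and vertical above 0.4 rad).
It also fails if it takes over 51 s, if anything falls off the work surface, if the arm or the gripper's body presses on something with over 40 N, if the wrist force passes 120 N, or if a joint passes its speed limit or range.

## Working session

There is one attempt and no reset: what is moved stays moved. The work goes in short steps, each a Python script; the robot and the scene stay as the last script left them, time stands still between calls to the robot, and variables do not carry over. Pictures are saved under pics/ and viewed, at most 10 in all, crops included, and the job is handed in when it is done.

```bash
ls; mkdir -p pics
python3 - <<'E'
from station import r, optics, jaws
import cv2,numpy as np,pickle
d={}
for n in("scene","top"):
    s=optics.snapshot(n);d[n]=s;cv2.imwrite(f"pics/{n}0.png",s["frame"][:,:,::-1]);print(n,s["fx"],s["cx"],s["cy"],np.round(-np.array(s["R"]).T@s["t"],3),np.round(s["R"],2).tolist())
pickle.dump(d,open("s0.pkl","wb"));print(r.sense())
E
```

```text
pics
station.py
scene 560.2027576508018 315.248507673926 243.8225122599912 [1.018 0.274 0.701] [[-0.43, 0.9, 0.02], [0.7, 0.35, -0.62], [-0.57, -0.26, -0.78]]
top 435.9704146191192 318.6859286620545 246.94548446277508 [0.491 0.09  0.828] [[-0.01, -1.0, -0.04], [-0.99, 0.02, -0.17], [0.17, 0.04, -0.99]]
{'clock': 0.1, 'joints': array([-7.26340000e+01,  5.25890486e+00,  7.05746350e+01,  2.37670156e-03,
        1.04264585e+02, -3.25086215e+00]), 'joint_vel': array([ 0.06188775, -0.1115488 , -0.1427165 ,  0.02045784, -0.03523654,
       -0.07699886]), 'joint_torque': array([ 2.95378115e-03, -4.47857451e+01, -4.07570207e+01,  7.00791925e-02,
        2.84374208e-02, -1.23227769e-04]), 'tcp_pos': array([ 0.21127125, -0.56163687,  0.40362191]), 'orientation': array([-1.79902163e+02, -7.86517811e-03,  2.06174391e+01]), 'contact_force': array([-0.36638205,  0.22590224,  0.53037754]), 'torque': array([-0.03440819, -0.01804404,  0.07291784]), 'gripper_force': 0.0, 'opening': 0.0875814829158614}
```

View pics/scene0.png

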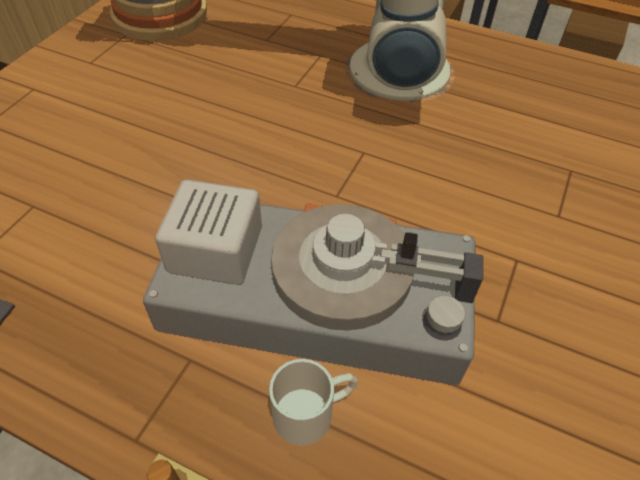

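View pics/top0.png

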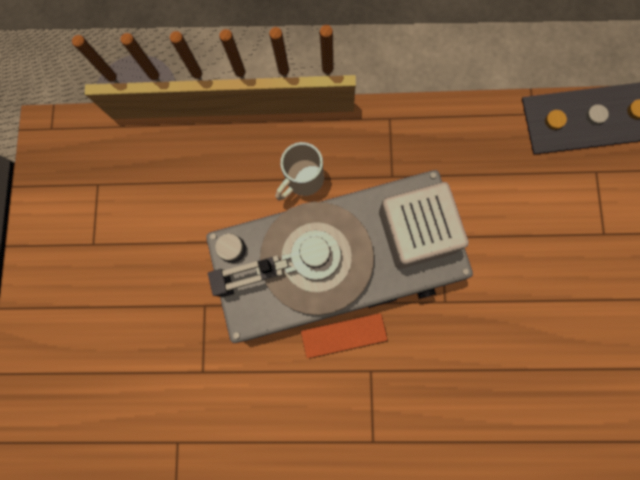

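The scene view shows the cap knob's top at about (345,226) and the slide block's top at about (410,238). The top view shows the knob at (314,251), the slide at (265,267), the post at (221,281) and the cover at (425,222). I'll zoom in to refine these.

Run:
```python
import cv2,numpy as np,pickle
d=pickle.load(open("s0.pkl","rb"))
a=d["scene"]["frame"][200:300,310:490,::-1];b=d["top"]["frame"][220:295,200:380,::-1]
a=cv2.resize(a[:75,:],None,fx=4.4,fy=4,interpolation=2);b=cv2.resize(b,None,fx=4.4,fy=4,interpolation=2)
cv2.imwrite("pics/z.png",np.vstack([a,b]))
```

```text
(no output)
```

View pics/z.png

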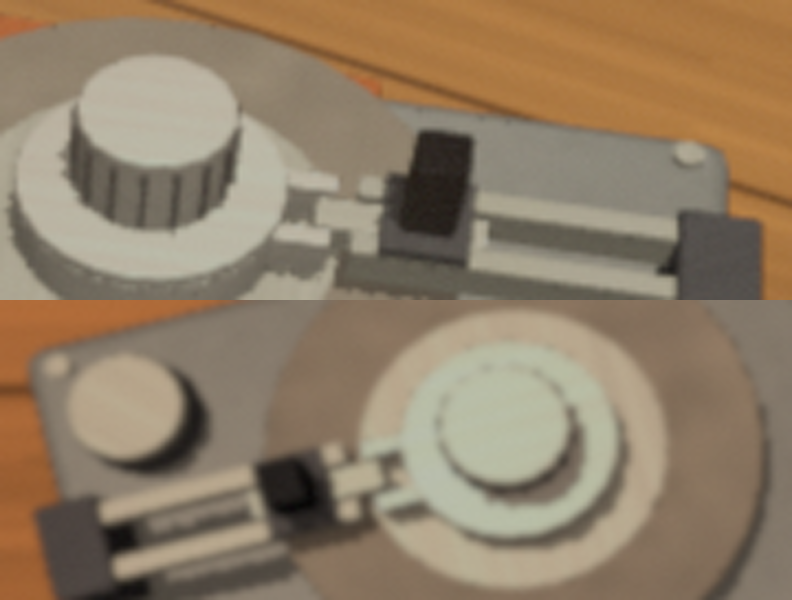

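The crop shows knob top centres at scene (346.1,227.5) and top (315.2,251.3). The block top is at scene (410.9,239) and top (265.5,266). The screws on the housing's long edge are at top (213,237) and (434,175.5).

```bash
cat > h.py <<'E'
import cv2,numpy as np,pickle
def P(s): 
    K=np.array([[s["fx"],0,s["cx"]],[0,s["fy"],s["cy"]],[0,0,1]]);return K@np.c_[s["R"],s["t"]]
def tri(s1,p1,s2,p2):
    X=cv2.triangulatePoints(P(s1),P(s2),np.array(p1,float).reshape(2,1),np.array(p2,float).reshape(2,1))[:,0];return X[:3]/X[3]
def onz(s,p,z):
    M=P(s);H=np.c_[M[:,0],M[:,1],M[:,2]*z+M[:,3]];q=np.linalg.solve(H,[p[0],p[1],1]);return q[:2]/q[2]
def proj(s,X):
    q=P(s)@np.r_[X,1];return q[:2]/q[2]
E
python3 - <<'E'
from h import *
d=pickle.load(open("s0.pkl","rb"));S,T=d["scene"],d["top"]
k=tri(S,(346.1,227.5),T,(315.2,251.3));b=tri(S,(410.9,239),T,(265.5,266))
print(k,b,np.linalg.norm((b-k)[:2]),np.degrees(np.arctan2(*(b-k)[[1,0]])))
for p,z in (((315.2,251.3),.175),((265.5,266),.174)): print(onz(T,p,z))
print(onz(S,(346.1,227.5),.175),onz(S,(410.9,239),.174))
u=onz(T,(213,237),.087)-onz(T,(434,175.5),.087);print(np.degrees(np.arctan2(u[1],u[0])),np.linalg.norm(u))
u=onz(T,(236,336),.087)-onz(T,(213,237),.087);print(np.degrees(np.arctan2(u[1],u[0]))+180,np.linalg.norm(u))
E
```

```text
[0.5958394  0.12295195 0.17188811] [0.57482029 0.20032257 0.16828984] 0.08017490842046546 105.19860464515345
[0.59572111 0.12170735]
[0.57460454 0.19760908]
[0.59810195 0.12450294] [0.57914978 0.2021317 ]
104.75750341579243 0.40224834566994555
14.528207702341064 0.17598972040747302
```

The heights match the text, the +y axis sits at about 104.8°, and a yaw of 104.8° leaves joint 6 near 0. I'll hover and refine with the wrist camera.

Run:
```python
from h import *
from station import r, optics, jaws
r.reach([.577,.199,.42],[180,0,104.8])
w1=optics.snapshot("wrist")
r.reach([.5965,.123,.42],[180,0,104.8])
w2=optics.snapshot("wrist")
pickle.dump((w1,w2),open("w.pkl","wb"))
q=r.sense();print(q["clock"],q["joints"],q["tcp_pos"],q["orientation"])
for w in(w1,w2): print(proj(w,[.5965,.123,.175]),proj(w,[.577,.199,.174]))
cv2.imwrite("pics/w.png",cv2.resize(np.hstack([w1["frame"],w2["frame"]])[:,:,::-1],(800,300),interpolation=cv2.INTER_AREA))
```

```text
3.575 [ 8.38851986e+00  6.85398838e+00  6.72083392e+01  2.68788576e-02
  1.05940637e+02 -6.33038819e+00] [0.59662021 0.12242304 0.41997733] [-1.79999905e+02 -2.60147732e-02  1.04726289e+02]
[312.63826456 361.93031426] [313.18644138 255.13628906]
[313.41953666 254.60864465] [313.89643537 127.43644635]
```

View pics/w.png

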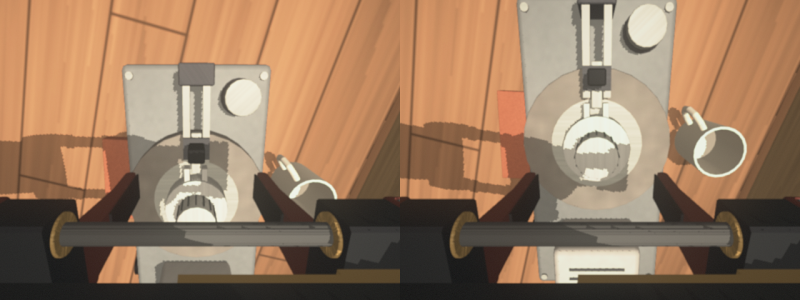

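Both wrist views show the block and knob centred across the jaw, but slightly above the predicted rows. I'll zoom to confirm.

Run:
```python
from h import *
w1,w2=pickle.load(open("w.pkl","rb"))
a=w1["frame"][210:360,220:420,::-1];b=w2["frame"][90:290,220:420,::-1]
a=np.vstack([a,np.zeros((50,200,3),np.uint8)])
cv2.imwrite("pics/w2.png",cv2.resize(np.hstack([a,b]),None,fx=2,fy=2,interpolation=2))
```

```text
(no output)
```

View pics/w2.png

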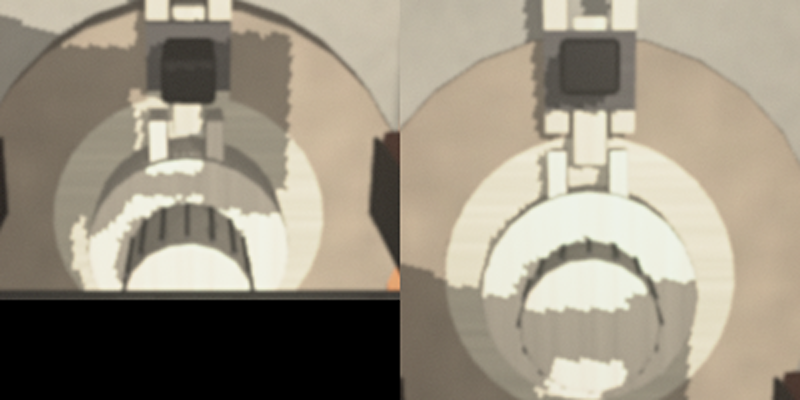

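Run:
```python
from h import *
w1,w2=pickle.load(open("w.pkl","rb"));d=pickle.load(open("s0.pkl","rb"));S,T=d["scene"],d["top"]
print(tri(w1,(314.5,249.5),w2,(315,123)),onz(w1,(314.5,249.5),.174),onz(w2,(315,123),.174))
print("knob",onz(w2,(315.5,252.5),.175),tri(T,(315.2,251.3),w2,(315.5,252.5)),tri(S,(346.1,227.5),w2,(315.5,252.5)))
```

```text
[0.57706185 0.20177157 0.1701674 ] [0.57685386 0.20290913] [0.57699916 0.20158039]
knob [0.59743875 0.12471669] [0.59763762 0.12206962 0.16560839] [0.5975036  0.12434495 0.17423339]
```

```bash
cat >> h.py <<'E'
a=np.radians(104.8);U=np.array([np.cos(a),np.sin(a),0])
def st(r,tag=""):
    q=r.sense();print(tag,round(q["clock"],2),q["tcp_pos"].round(4),"F",q["contact_force"].round(1),"M",q["torque"].round(2),"op",round(q["opening"],4),"g",round(q["gripper_force"],1),"yaw",round(q["orientation"][2],1));return q
E
python3 - <<'E'
from h import *
from station import r, optics, jaws
b=np.array([.577,.201,.329])
r.reach(b+[0,0,.05],[180,0,104.8]);r.servo_line(b,speed=.08);st(r,"down")
jaws.grab(15);st(r,"grab")
for s in(.02,.038,.042,.046,.050):
    r.servo_line(b+U*s,speed=.06);r.wait(.1);st(r,s)
s=optics.snapshot("top");cv2.imwrite("pics/t1.png",s["frame"][:,:,::-1])
E
```

```text
down 4.8 [0.5771 0.2009 0.3293] F [ 0.1  0.3 -0.1] M [ 0.01 -0.05  0.02] op 0.0883 g 0.0 yaw 104.8
grab 5.88 [0.5768 0.201  0.329 ] F [-2.8 -1.   0.2] M [-0.17  0.3   0.02] op 0.0179 g 15.0 yaw 104.8
0.02 6.46 [0.5715 0.2209 0.329 ] F [-5.5  0.9  1.4] M [ 0.07  0.8  -0.09] op 0.0178 g 15.0 yaw 104.9
0.038 7.01 [0.567 0.238 0.329] F [-5.9  0.8  1.3] M [ 0.08  0.86 -0.05] op 0.018 g 15.0 yaw 104.8
0.042 7.36 [0.5666 0.24   0.329 ] F [-3.5 -7.9  2.8] M [-1.19  0.68 -0.03] op 0.0181 g 15.0 yaw 104.7
0.046 7.71 [0.5661 0.2421 0.3289] F [ -1.4 -15.4   1.9] M [-2.5   0.39  0.02] op 0.0178 g 15.0 yaw 104.6
0.05 8.06 [0.5654 0.245  0.3287] F [ -1.9 -19.    2.4] M [-3.14  0.22  0.04] op 0.018 g 15.0 yaw 104.5
```

The slide hit its stop at about 40 mm of travel, which fits the 5 mm starting offset. Next is the cap.

Run:
```python
from h import *
from station import r, optics, jaws
b=np.array([.577,.201,.329])
r.servo_line(b+U*.044,speed=.06)
jaws.let_go();p=b+U*.041+[0,0,.06];r.servo_line(p,speed=.15);st(r,"up")
c=np.array([.5973,.1238,.328])
r.servo_line(c+[0,0,.06],speed=.15)
r.servo_line(c,speed=.08);st(r,"down")
jaws.grab(30);st(r,"grab")
for y in(3,6,9,12):
    r.servo_line(c,[180,0,104.8+y]);r.wait(.1);st(r,y)
w=optics.snapshot("wrist");cv2.imwrite("pics/c1.png",w["frame"][:,:,::-1])
```

```text
up 10.06 [0.5666 0.2406 0.3886] F [ 0.  -0.3 -0.6] M [-0.04 -0.05  0.04] op 0.088 g 0.0 yaw 104.8
down 11.92 [0.5974 0.1238 0.3286] F [-0.3  0.4 -0.6] M [-0.02 -0.12  0.03] op 0.0879 g 0.0 yaw 104.8
grab 12.64 [0.5973 0.1238 0.328 ] F [-1.1 -0.1  0.6] M [-0.05  0.01  0.04] op 0.0456 g 30.0 yaw 104.8
3 12.99 [0.5973 0.1238 0.328 ] F [ 0.4 -0.3 -0.7] M [-0.02 -0.04  0.01] op 0.0454 g 30.0 yaw 107.7
6 13.34 [0.5973 0.1238 0.328 ] F [-0.3 -0.3  1.7] M [-0.06 -0.05 -0.01] op 0.0455 g 30.0 yaw 110.7
9 13.69 [0.5973 0.1238 0.328 ] F [0.4 0.  0.8] M [-0.04  0.01 -0.  ] op 0.0452 g 30.0 yaw 113.7
12 14.04 [0.5973 0.1238 0.328 ] F [ 0.8 -0.8  1.4] M [-0.05 -0.09 -0.06] op 0.0457 g 30.0 yaw 116.7
```

Turning positive by 12° met no resistance, beyond the 0.1 rad limit of the wrong direction. I'll continue to the stop.

Run:
```python
from h import *
from station import r, optics, jaws
c=np.array([.5973,.1238,.328])
for y in(24,36,48,54,58,61,64,67,70):
    r.servo_line(c,[180,0,104.8+y]);r.wait(.1);q=st(r,y)
    if abs(q["torque"][2])>.4: break
for n in("scene","top"):
    s=optics.snapshot(n);cv2.imwrite(f"pics/{n}2.png",s["frame"][:,:,::-1])
s1=cv2.imread("pics/scene2.png")[130:330,250:500];s2=cv2.imread("pics/top2.png")[160:320,200:400]
cv2.imwrite("pics/z2.png",np.hstack([cv2.resize(s1,(400,320)),cv2.resize(s2,(400,320))]))
```

```text
24 14.55 [0.5973 0.1238 0.3281] F [-0.2  0.4  0.4] M [-0.09 -0.09 -0.09] op 0.0459 g 30.0 yaw 128.6
36 15.01 [0.5973 0.1238 0.328 ] F [ 0.3 -0.7  0.5] M [-0.02 -0.09 -0.11] op 0.0455 g 30.0 yaw 140.6
48 15.47 [0.5973 0.1238 0.328 ] F [ 0.2 -0.1  0.9] M [-0.04 -0.13 -0.06] op 0.0455 g 30.0 yaw 152.6
54 15.82 [0.5973 0.1238 0.328 ] F [0.1 0.2 0.5] M [-0.07 -0.12 -0.04] op 0.0455 g 30.0 yaw 158.6
58 16.18 [0.5973 0.1238 0.328 ] F [-0.1 -0.1  1.4] M [-0.08 -0.13 -0.05] op 0.0456 g 30.0 yaw 162.7
61 16.52 [0.5973 0.1238 0.328 ] F [0.3 0.4 1.8] M [-0.01 -0.07 -0.04] op 0.0456 g 30.0 yaw 165.7
64 16.88 [0.5973 0.1237 0.328 ] F [-0.2 -0.4  0.7] M [ 0.04 -0.22 -0.48] op 0.0455 g 30.0 yaw 168.7
```

View pics/z2.png

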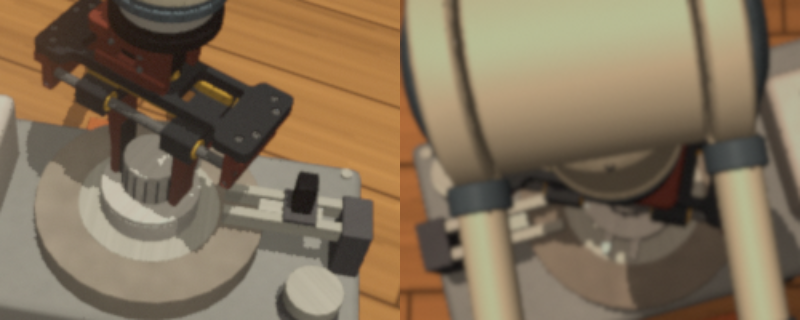

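Torque rose at 63°, which matches the hard stop. The view shows the slide back and the fork turned away from the rail. Now I'll lift.

Run:
```python
from h import *
from station import r, optics, jaws
c=np.array([.5973,.1238,.328])
r.servo_line(c,[180,0,104.8+61]);jaws.grab(40)
for z in(.005,.025,.05,.1):
    r.servo_line(c+[0,0,z],speed=.06);q=st(r,z)
    if q["contact_force"][2]<-20: print("STUCK");break
r.wait(.5);st(r)
s=optics.snapshot("scene");cv2.imwrite("pics/l.png",s["frame"][:,:,::-1])
```

```text
0.005 17.69 [0.5973 0.1238 0.333 ] F [ 0.1  0.4 -2.5] M [ 0.02 -0.12  0.03] op 0.0454 g 40.0 yaw 165.8
0.025 18.18 [0.5973 0.1238 0.3537] F [-0.1 -0.5 -2.6] M [ 0.04 -0.18 -0.02] op 0.0457 g 40.0 yaw 165.8
0.05 18.74 [0.5973 0.1238 0.3784] F [ 0.5 -0.2 -2.4] M [ 0.06 -0.15  0.02] op 0.0457 g 40.0 yaw 165.8
0.1 19.73 [0.5973 0.1238 0.4274] F [ 0.3 -0.1 -1.6] M [ 0.07 -0.14 -0.04] op 0.0456 g 40.0 yaw 165.8
 20.23 [0.5973 0.1238 0.428 ] F [ 0.3  0.6 -2.1] M [ 0.09 -0.16  0.02] op 0.0454 g 40.0 yaw 165.8
```

View pics/l.png

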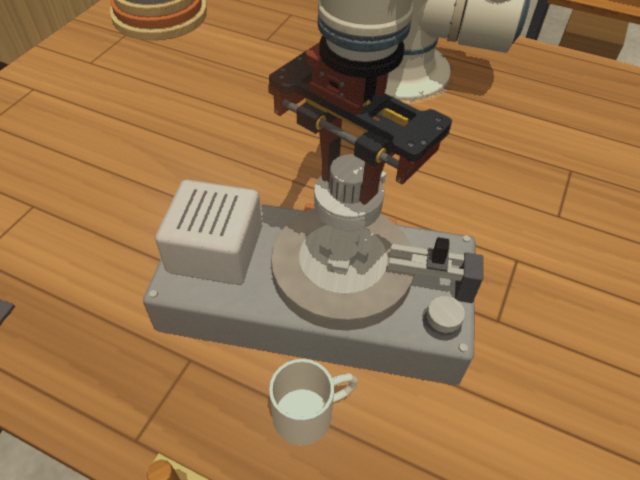

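The cap is held upright at about (350,190), clear of the spindle at (340,255). The slide is back at (440,250), and the mug and tin haven't moved.

```bash
python3 -c "
from station import r, optics, jaws
print(r.hand_in())"
```

```text
the job is handed in; nothing more can be done
None
```

I handed the job in at about 20 s of the 51 s allowed: the slide is back at its end stop, and the cap came loose anticlockwise (seen from above) at a stop of about 63°. It is now held upright and still about 10 cm above the stone; the final picture showed the mug and tin unmoved (the sharpening stone was mostly hidden behind the grinder), and the hand-in returned no verdict.

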